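# Offer the filler cap up to the reservoir

## Robot

A 6-joint arm with a two-finger parallel gripper is mounted at the origin on a cart in front of the work surface, level with it; the furniture and walls round the work are solid. World frame = base frame: x ahead of the robot, y to its left, z up, the work surface at z = 0. Lengths are in m, angles in rad, forces in N, time in s.
With the tool pointing down it reaches from about 0.3 to 0.875 m from the base axis. Payload 6.4 kg.
Tool frame: the origin (TCP) lies on the centre line of the jaws, within the pads' length; the fingertips stand r.finger_overhang ahead of it and the grasp point (between the pads) lies 5 mm behind it (r.finger_overhang is the distance from the TCP to the fingertips, in m); z points along the fingers, y is the line along which they close (so a half turn about z gives the same grasp; the last joint's range is limited). The gripper opens to 85 mm and grips with 20 to 120 N. Pads are 22 mm wide; open, the fingers measure 114 mm over their backs; the gripper's body (76 mm by 85 mm) begins 54 mm behind the grasp point. The pads swing forward as they close: fully open they stand 13 mm farther back than shut.
Start: joints at [-1.331, 0.181, 1.607, -0, 1.354, -0.206], TCP at [0.248, -0.519, 0.225] pointing down, gripper open.
Joint ranges: [-2.99, 2.99], [-0.89, 2.07], [0.3, 2.58], [-1.14, 4.28], [0, 2.63], [-3.12, 3.12]. Speed limits (rad/s): [2.57, 2.57, 3.01, 3.14, 3.14, 3.14].

## Interface

Orientations are given as a unit quaternion [x, y, z, w].
In Python, from station import r gives the robot as it stands.
- The arm moves only by the tool step_arm, never from a script. Its argument "moves" is a list that holds one entry, the list of rows, each a list of 7 numbers: the shift along the tool's x, y, z in m, then the turn, a rotation vector about the tool's x, y, z in degrees, then the closure, from 0 (fully open) to 1 (shut). In form: [[[dx, dy, dz, ax, ay, az, fingers], ...]]. A call has 1 to 10 rows; each row is the pose to reach, as a shift and turn from the pose commanded when the call began, along the tool's axes at that moment; what a row does not reach only later rows make up. A row lasts 1/10 s, in which the tool goes at most 50 mm and 8.59 degrees, less where a joint would pass 70% of its speed; a pose out of reach is approached as far as the arm can. A call with a gripper value outside its range is refused whole. The fingers move at their own pace and stop on an object; "squeeze" is the grip in N (left out, the last holds). Time passes only in rows, so rows that repeat a pose let the fingers close. It gives the time, the measured TCP pose, the force, the opening and the grip force at its end, in the units of the state.
- r.get_obs(): the state, without advancing time (a new reading comes with each control period).
- r.camera(name): name is "scene" or "top" or "wrist"; returns a dict with "img" (420x560x3 uint8, blue, green, red), "depth" (420x560 float32, m along the optical axis (not along the pixel's ray), 0 where there is no reading), "fx", "fy", "cx", "cy" (pixels), "dist_coeffs" ([k1, k2, p1, p2, k3] as OpenCV has them; the pictures are not rectified), "extrinsics" (4x4, takes a point from camera to world coordinates). Camera axes: x right, y down, z forward; pixel columns grow to the right and rows downward; lengths in m; the calibration is good to about 2 mm. A picture is of the moment at which its call begins.
- r.hand_in(): hands the job in; it is judged then, once.
Trained networks look in a picture, given as the dict that the camera call returned (one of the last four; its "shot" number tells which), for a name from the list of things; names that differ only in an ending like _2 or _b are one class to them, and where a whole thing is asked for, a point or a joint stands for the part that bears it (a point fixed in the world has none). Each returns a list of dicts, best first, with "conf" (0 to 1); they miss things now and then, are a little off and sometimes report something else, mostly with a low value. They report only what shows in the picture. A call takes as long as a camera call. They do not tell look-alikes from the thing itself.
- r.outline_of(thing, picture): "mask" (420x560 bool, what is visible of it) and "at" ([column, row] in pixels, amid what is visible of it).
The state is a dict: "clock": time; "q": joint angles; "dq": joint speeds; "joint_torque": joint torques, N m; "position": TCP position; "orientation": TCP orientation; "ft_force": force on the tool from outside, world axes, zero at the start; "torque": the same for the moment, N m; "opening": finger opening in m; "gripper_force": force on a finger pad.
Only numpy, scipy, OpenCV 4.12 (cv2) and the standard library are available. Lean on these libraries where they do the work, as an engineer would, in place of code of your own. Each camera call takes 0.05 s, during which the arm holds its last target. There are 200 camera calls.

## Task

First slide the round grey reservoir along the tray floor, without lifting or tipping it, until it stands inside the chalk ring. Then pick up the domed, yellowed filler cap from its puck, carry it upright over the drill stand on the ridge and hold it about 1 cm above the reservoir's open neck, centred and level and never touching the reservoir, so that I can look at its seal. Finish still gripping it there: do not set it down or let go, do not touch the drill stand, and leave the heater tap, the zinc bracket and the bolt where they lie.

Things in the scene. Friction and masses are not known exactly. Their poses are not given: they have to be found in the camera images.
- reservoir: round grey plastic fluid reservoir, loose, 0.3 to 0.6 kg. Body diameter 90 mm and 42 mm high, sloping shoulder up to 53 mm, then an upright round open neck of outer diameter 40 mm (wall 3 mm) from 53 mm up to the rim at 82 mm height. The neck can be gripped from above. Origin: centre of its underside, z up. It stands on the flat floor (z = 0) of the front left tray compartment, with nothing between it and the ring.
- reservoir_mouth (a point): centre of the reservoir's neck rim, 82 mm above its underside; z points out of the neck (up)
- chalk_ring: flat white chalk ring drawn on the floor of the front left compartment, inner diameter 112 mm, outer 120 mm, no thickness to speak of; origin at its centre, on the floor. It lies to the left or to the right of the reservoir.
- filler_cap: round yellowed cream filler cap, domed, small rusty stud on top, 28 mm high with the stud, 0.05 kg, solid. Origin: centre of its flat underside, z up through the stud. Side upright only from 1 to 6 mm up (diameter 54), then leaning in (51 at 13 mm, 40 at 18 mm): grip across it from above, tips nearly down to the floor. Stands centred on the puck
- puck: fixed round steel puck, 40 mm diameter, 14 mm high, on the floor (z = 0) of the front middle compartment, right of the drill stand; the filler cap stands on it and overhangs it by 7 mm all round. Origin: centre of its underside
- drill_stand: fixed steel bar, 180 mm along x and 26 mm along y, with eight upright twist drills in a row, clipped on the 25 mm high ridge between the front left and front middle compartments. Origin: centre of the bar's underside, 25 mm above the floor; the tallest drill ends 57 mm above the origin (82 mm above the floor).
- heater_tap: bystander: metal heater tap, 85x103x41 mm, in the narrow front right compartment; origin at the centre of its underside
- zinc_bracket: bystander: yellow zinc bracket, 63x43x36 mm, in the front left compartment close to the ridge with the drill stand; origin at the centre of its underside
- bolt_2: bystander: bolt, 14x36x13 mm, lying in the far right corner of the front middle compartment; origin at the centre of its underside
Mind the look-alikes: they are no part of the job. What is shaped like the filler_cap but yellow is not meant.

How it is judged:
On the way, in this order (a step that is already met when the one before it is completed fails the run):
1. the reservoir stands at rest inside the chalk ring while the cap still stands down in its compartment (horizontal distance between reservoir and chalk_ring below 0.012 m and linear speed of reservoir below 0.02 m/s and height (world z) of filler_cap below 0.02 m), for 0.2 s.
2. the cap is held up in the fingers, higher than the drills (height (world z) of filler_cap above 0.085 m and contact force between filler_cap and the fingers above 1 N), for 0.1 s.
At the end, for the whole second after the job is handed in: The reservoir stands flat and still inside the chalk ring (its centre within 12 mm of the ring's), and the cap is held still in the fingers with its underside 3 to 20 mm above the neck's rim, within 9 mm of the neck's axis, level within 0.15 rad, stud up, not touching the reservoir (horizontal distance between reservoir and chalk_ring below 0.012 m and linear speed of each of reservoir, filler_cap below 0.02 m/s and height (world z) of reservoir below 0.005 m and angle between reservoir's own z axis and vertical below 0.06 rad and horizontal distance between filler_cap and reservoir_mouth below 0.009 m and z of filler_cap in the frame of reservoir_mouth between 0.003 and 0.02 m and angle between filler_cap's own z axis and vertical below 0.15 rad and contact force between filler_cap and the fingers above 1 N and contact force between filler_cap and reservoir below 0.05 N); the arm keeps its last pose, push and grip.
It fails at once if the reservoir is lifted more than 6 mm or tipped more than 0.15 rad (height (world z) of reservoir above 0.006 m or angle between reservoir's own z axis and vertical above 0.15 rad).
It fails at once if the cap touches the reservoir (contact force between filler_cap and reservoir above 0.5 N).
It fails at once if the cap is tipped more than 0.5 rad (angle between filler_cap's own z axis and vertical above 0.5 rad).
It fails at once if the drill stand is touched with more than 1 N (contact force between drill_stand and anything else above 1 N).
It fails at once if the heater tap, the zinc bracket or the bolt is moved more than 20 mm (distance of any of heater_tap, zinc_bracket, bolt_2 from where it was at the start of the episode above 0.02 m).
It also fails if it takes over 64 s, if anything falls off the work surface, if the arm or the gripper's body presses on something with over 40 N, if the wrist force passes 120 N, or if a joint passes its speed limit or range.

## Working session

There is one attempt and no reset: what is moved stays moved. The work goes in short steps, Python scripts to look and compute and a tool call to move; the robot and the scene stay as the last step left them, time stands still between calls to the robot, and variables do not carry over. Pictures are saved under pics/ and viewed, at most 10 in all, crops included, and the job is handed in when it is done.

Besides the shell and the picture viewer there is one more tool, called after "Request:" as name([rows], argument=value, ...), one row to a line, values as JSON. step_arm: Moves the arm, as the interface text tells. Its arguments: {"type":"object","properties":{"moves":{"type":"array"},"squeeze":{"type":"number"}},"required":["moves"]}

```bash
mkdir -p pics; ls; cat > h.py <<'E'
import numpy as np, cv2
from station import r
def pts(c):
    d=c["depth"]; h,w=d.shape
    u,v=np.meshgrid(np.arange(w),np.arange(h))
    K=np.array([[c["fx"],0,c["cx"]],[0,c["fy"],c["cy"]],[0,0,1.]])
    n=cv2.undistortPoints(np.stack([u,v],-1).reshape(-1,1,2).astype(np.float64),K,np.array(c["dist_coeffs"],float)).reshape(h,w,2)
    P=np.dstack([n[...,0]*d,n[...,1]*d,d])
    E=np.array(c["extrinsics"]); W=P@E[:3,:3].T+E[:3,3]
    W[d==0]=np.nan
    return W
def circ(xy):
    A=np.c_[2*xy,np.ones(len(xy))]; s=np.linalg.lstsq(A,(xy**2).sum(1),rcond=None)[0]
    return s[:2],np.sqrt(s[2]+s[:2]@s[:2])
E
python3 - <<'E'
from h import *
o=r.get_obs(); print(o["clock"],o["position"],o["orientation"],r.finger_overhang,o["opening"])
ims=[]
for n in ["top","scene"]:
    c=r.camera(n); cv2.imwrite(f"pics/{n}0.png",c["img"]); W=pts(c)
    for t in ["reservoir","chalk_ring","filler_cap","puck","drill_stand","zinc_bracket","heater_tap","bolt_2"]:
        for x in r.outline_of(t,c)[:3]:
            m=x["mask"]; print(n,t,round(x["conf"],2),x["at"],m.sum(),np.nanmedian(W[m],0).round(3),np.nanpercentile(W[m],[2,98],axis=0).round(3).tolist())
E
```

```text
pics
0.0 [ 0.24780999 -0.51822961  0.22398579] [ 9.75260189e-01  2.21058349e-01 -3.21188260e-06 -8.77024085e-04] 0.014 0.08508721263833072
top reservoir 0.96 [198.6, 229.2] 947 [0.442 0.187 0.049] [[0.403, 0.15, 0.014], [0.484, 0.23, 0.081]]
top chalk_ring 0.71 [118.8, 224.0] 93 [0.458 0.403 0.002] [[0.422, 0.297, -0.003], [0.497, 0.417, 0.008]]
top filler_cap 0.91 [292.1, 231.9] 312 [ 0.424 -0.068  0.031] [[0.401, -0.092, 0.022], [0.448, -0.044, 0.042]]
top filler_cap 0.88 [423.7, 220.4] 332 [ 0.452 -0.414  0.017] [[0.43, -0.443, 0.006], [0.476, -0.392, 0.029]]
top puck 0.17 [245.6, 225.2] 649 [0.44  0.054 0.039] [[0.355, 0.042, 0.034], [0.525, 0.066, 0.077]]
top drill_stand 0.8 [245.4, 226.5] 686 [0.437 0.054 0.039] [[0.355, 0.042, 0.011], [0.524, 0.071, 0.077]]
top zinc_bracket 0.47 [231.9, 212.4] 188 [0.484 0.095 0.014] [[0.469, 0.076, 0.0], [0.501, 0.117, 0.02]]
top heater_tap 0.96 [365.8, 214.7] 594 [ 0.479 -0.268  0.019] [[0.434, -0.303, -0.001], [0.512, -0.219, 0.035]]
top bolt_2 0.73 [196.1, 220.4] 941 [0.441 0.189 0.049] [[0.403, 0.15, 0.018], [0.483, 0.23, 0.081]]
scene reservoir 0.58 [200.1, 264.2] 1257 [0.427 0.199 0.047] [[0.401, 0.156, 0.004], [0.47, 0.237, 0.081]]
scene chalk_ring 0.58 [152.0, 305.5] 250 [0.431 0.342 0.002] [[0.402, 0.297, -0.001], [0.518, 0.415, 0.005]]
scene drill_stand 0.74 [252.5, 238.5] 744 [0.433 0.061 0.038] [[0.352, 0.045, 0.016], [0.52, 0.071, 0.075]]
scene zinc_bracket 0.59 [230.7, 240.1] 218 [0.483 0.101 0.013] [[0.468, 0.081, -0.002], [0.503, 0.12, 0.019]]
```

View pics/top0.png

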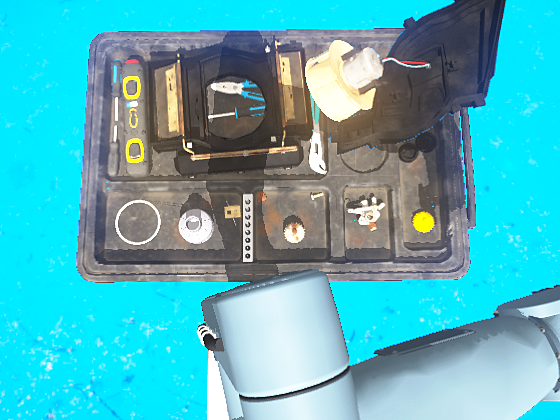

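View pics/scene0.png

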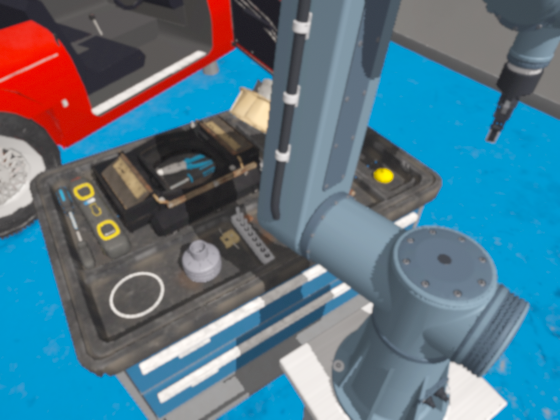

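```bash
python3 - <<'E'
import cv2
a=cv2.imread("pics/top0.png")
cv2.imwrite("pics/crop.png",cv2.resize(a[150:300,80:460],None,fx=2.1,fy=2.1,interpolation=cv2.INTER_CUBIC))
E
```

```text
(no output)
```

View pics/crop.png

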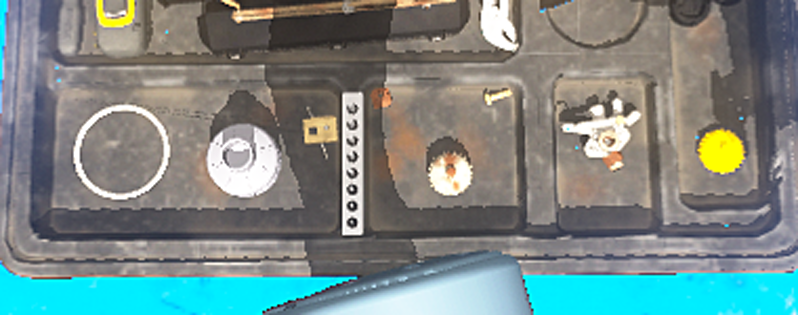

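The top picture shows, left to right, the ring (138,222), reservoir (197,227), bracket (231,212), drill stand (247,228), cream cap (292,231), bolt (317,197), tap (365,212) and a yellow cap (423,220). There are two cap candidates. The yellowed cream one with a rusty stud at (292,231), standing on the puck right of the drill stand, is the one meant, and the enlarged crop confirms it. The bright yellow one at (423,220) is the look-alike.

```bash
cat >> h.py <<'E'
def ring(c,W=None):
    W=pts(c) if W is None else W
    m=(c["img"].min(2)>170)&(abs(W[...,2])<.012)&(abs(W[...,0]-.455)<.09)&(abs(W[...,1]-.35)<.1)
    xy=W[m][:,:2]; 
    for _ in range(4):
        p,R=circ(xy); e=abs(np.hypot(*(xy-p).T)-R); xy=xy[e<.006]
    return p,R,len(xy)
E
python3 - <<'E'
from h import *
for n in ["top","scene"]:
    c=r.camera(n); W=pts(c); print(n,"ring",ring(c,W))
    near=(abs(W[...,0]-.442)<.06)&(abs(W[...,1]-.19)<.06)
    a=W[near&(W[...,2]>.072)]; print("neck",a.mean(0),circ(a[:,:2]),np.ptp(a,0),(a.max(0)+a.min(0))/2)
    b=W[near&(W[...,2]>.03)&(W[...,2]<.041)]; print("body",circ(b[:,:2]),len(b))
    k=(abs(W[...,0]-.424)<.04)&(abs(W[...,1]+.068)<.04)&(W[...,2]>.012)
    a=W[k]
    if len(a): print("cap",len(a),a.min(0),a.max(0),(a.max(0)+a.min(0))/2)
    # floor/obstacle profile
    if n=="top":
        for x0 in np.arange(.33,.56,.02):
            print(round(x0,2),[round(float(np.nanmedian(W[...,2][(abs(W[...,0]-x0)<.006)&(abs(W[...,1]-y0)<.006)])),3) for y0 in np.arange(-.18,.46,.03)])
E
```

```text
top ring (array([0.46072035, 0.35604232]), np.float64(0.05817812840005578), 372)
neck [0.44522846 0.19305582 0.07987721] (array([0.44485749, 0.19251663]), np.float64(0.018195806245826885)) [0.0377862  0.03859421 0.01319783] [0.44465162 0.19244067 0.07866397]
body (array([0.4449232 , 0.19256266]), np.float64(0.04374675922553298)) 56
cap 327 [ 0.40012346 -0.09547008  0.01521003] [ 0.45283875 -0.04186298  0.04509735] [ 0.42648111 -0.06866653  0.03015369]
0.33 [0.043, 0.045, 0.044, 0.043, 0.046, 0.044, 0.044, 0.044, 0.045, 0.045, 0.044, 0.045, 0.043, 0.045, 0.044, 0.044, 0.044, 0.043, 0.044, 0.044, 0.045, 0.044]
0.35 [0.027, 0.034, 0.023, 0.032, 0.027, 0.028, 0.025, 0.031, 0.039, 0.019, 0.019, 0.019, 0.022, 0.027, 0.03, 0.035, 0.034, 0.029, 0.031, 0.028, 0.039, 0.046]
0.37 [0.026, -0.0, 0.0, 0.001, 0.0, 0.0, 0.002, 0.002, 0.038, -0.001, -0.001, 0.001, -0.001, 0.0, 0.001, 0.001, -0.001, 0.0, -0.0, 0.001, -0.0, 0.033]
0.39 [0.025, -0.0, 0.001, 0.0, 0.001, 0.001, 0.0, 0.002, 0.039, -0.001, 0.001, -0.0, 0.0, 0.001, 0.002, 0.0, 0.0, 0.002, 0.001, 0.001, 0.002, 0.031]
0.41 [0.024, -0.0, 0.001,
[... 820 characters left out ...]
0.001, -0.0, 0.0, -0.0, 0.001, -0.0, 0.001, 0.001, 0.03]
0.53 [0.024, 0.004, 0.007, 0.002, 0.0, 0.0, -0.001, 0.004, 0.037, -0.001, 0.0, 0.0, -0.001, 0.001, -0.0, 0.001, 0.001, 0.0, 0.0, 0.001, 0.001, 0.029]
0.55 [0.025, 0.024, 0.022, 0.022, 0.022, 0.022, 0.02, 0.024, 0.023, 0.023, 0.022, 0.023, 0.02, 0.021, 0.022, 0.023, 0.021, 0.02, 0.022, 0.022, 0.021, 0.033]
scene ring (array([0.46059115, 0.35693904]), np.float64(0.05817248428840506), 428)
neck [0.44397085 0.19507233 0.07819325] (array([0.4446437 , 0.19530149]), np.float64(0.018256831838605162)) [0.03960015 0.03913495 0.01144647] [0.44474397 0.19561379 0.07805861]
body (array([0.44517673, 0.19489426]), np.float64(0.04406688194890649)) 119
```

Request:
step_arm([
  [[0,0,-0.02,0,0,8,0],[0,0,-0.02,0,0,16,0],[0,0,-0.02,0,0,25.5,0],[0,0,-0.02,0,0,25.5,0]],
])

```text
clock: 1.4
position: [0.248, -0.5189, 0.245]
orientation: [1.0, -0.001, 0.0, 0.0]
ft_force: [-0.2, -0.7, -0.4]
opening: 0.0854
gripper_force: 0.0
```

Request:
step_arm([
  [[0.04,-0.03,0,0,0,0,0],[0.08,-0.06,0,0,0,0,0],[0.12,-0.09,0,0,0,0,0],[0.16,-0.12,0,0,0,0,0],[0.18,-0.165,0,0,0,0,0],[0.197,-0.21,0,0,0,0,0],[0.197,-0.26,0,0,0,0,0],[0.197,-0.31,0,0,0,0,0],[0.197,-0.36,0,0,0,0,0],[0.197,-0.41,0,0,0,0,0]],
])

```text
clock: 2.4
position: [0.4443, -0.1067, 0.2449]
orientation: [1.0, 0.002, 0.0, -0.0]
ft_force: [0.9, 0.2, -1.0]
opening: 0.0855
gripper_force: 0.0
```

Request:
step_arm([
  [[0,-0.05,0,0,0,0,0],[0,-0.1,0,0,0,0,0],[0,-0.15,0,0,0,0,0],[0,-0.2,0,0,0,0,0],[0,-0.25,0.02,0,0,0,0],[0,-0.28,0.04,0,0,0,0],[0,-0.3025,0.06,0,0,0,0],[0,-0.3025,0.06,0,0,0,0],[0,-0.3025,0.06,0,0,0,0]],
])

```text
clock: 3.3
position: [0.444, 0.1939, 0.1847]
orientation: [1.0, 0.002, -0.001, 0.0]
ft_force: [0.1, -0.3, -0.4]
opening: 0.0853
gripper_force: 0.0
```

```bash
python3 - <<'E'
from h import *
o=r.get_obs(); print(o["position"],o["orientation"],o["q"])
c=r.camera("wrist"); cv2.imwrite("pics/w1.png",c["img"]); W=pts(c)
near=(abs(W[...,0]-.445)<.06)&(abs(W[...,1]-.194)<.06)
a=W[near&(W[...,2]>.076)&(W[...,2]<.09)]; print(len(a),circ(a[:,:2]),(a.max(0)+a.min(0))/2,np.ptp(a,0))
b=W[near&(W[...,2]>.03)&(W[...,2]<.041)]; print(circ(b[:,:2]))
f=W[(W[...,2]>.1)&(W[...,2]<.25)]; print("fingers z",len(f),np.percentile(f,[1,5,50],axis=0) if len(f) else 0)
E
```

```text
[0.44404794 0.19385631 0.18466823] [ 9.99997369e-01  2.19730617e-03 -5.76637729e-04  3.18925767e-04] [ 1.66342552e-01  1.86566431e-02  1.86900387e+00 -4.63728566e-04
  1.25517418e+00  1.73288848e+00]
862 (array([0.4479993 , 0.19415174]), np.float64(0.018220861097796456)) [0.44745782 0.1941325  0.07970527] [0.03960687 0.03965918 0.00737647]
(array([0.44724674, 0.19417387]), np.float64(0.04509822548203134))
fingers z 9229 [[0.43487372 0.13224895 0.20570707]
 [0.43763253 0.13988668 0.20939149]
 [0.45241501 0.23663231 0.23074258]]
```

View pics/w1.png

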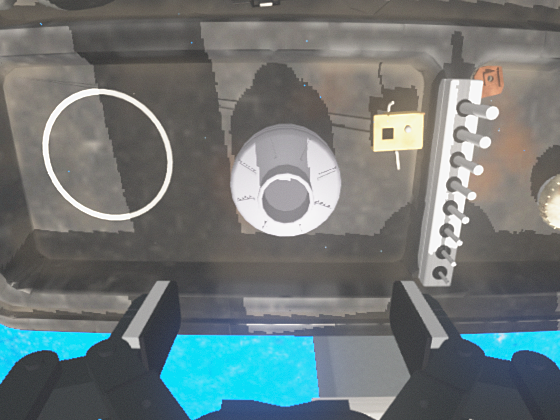

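The wrist view shows the reservoir neck at (288,198), the ring at (108,155) and the open fingers at the bottom straddling the neck. I'll descend in two stages and check the tip depth.

```bash
python3 - <<'E'
from h import *
c=r.camera("wrist"); W=pts(c); print(ring(c,W), np.array(c["extrinsics"]).round(3).tolist())
for u,v in [(168,284),(160,300),(405,284),(412,300),(150,330)]: print(u,v,c["depth"][v,u],W[v,u].round(4))
E
```

```text
(array([0.46207155, 0.35634705]), np.float64(0.05814912289490677), 2169) [[0.002, -0.946, -0.325, 0.53], [-1.0, -0.002, -0.001, 0.194], [0.001, 0.325, -0.946, 0.334], [0.0, 0.0, 0.0, 1.0]]
168 284 0.13865814 [0.4574 0.2376 0.2124]
160 300 0.13059802 [0.4562 0.238  0.2213]
405 284 0.1408914 [0.4564 0.1484 0.2105]
412 300 0.13033095 [0.4565 0.1493 0.2216]
150 330 0.117010675 [0.4547 0.2368 0.2362]
```

Request:
step_arm([
  [[0.002,0,0.03,0,0,0,0],[0.002,0,0.06,0,0,0,0],[0.002,0,0.08,0,0,0,0],[0.002,0,0.095,0,0,0,0],[0.002,0,0.105,0,0,0,0],[0.002,0,0.105,0,0,0,0]],
])

```text
clock: 4.0
position: [0.4463, 0.1929, 0.0795]
orientation: [1.0, -0.0, -0.001, 0.0]
ft_force: [-0.4, 0.3, -0.7]
opening: 0.0854
gripper_force: 0.0
```

Request:
step_arm([
  [[0,0,0,0,0,0,0.45],[0,0,0,0,0,0,0.6],[0,0,0,0,0,0,0.7],[0,0,0,0,0,0,0.7],[0,0,0,0,0,0,0.7],[0,0,0,0,0,0,0.7]],
], squeeze=25)

```text
clock: 4.6
position: [0.4464, 0.1939, 0.08]
orientation: [1.0, 0.0, 0.0, -0.0]
ft_force: [0.2, -0.4, 0.9]
opening: 0.0257
gripper_force: 0.0
```

```bash
python3 - <<'E'
from h import *
c=r.camera("wrist"); cv2.imwrite("pics/w2.png",c["img"]); W=pts(c); print(ring(c,W))
f=W[(abs(W[...,1]-.193)<.06)&(abs(W[...,0]-.4463)<.013)&(abs(W[...,1]-.193)>.021)&(W[...,2]>.056)]
print(np.percentile(f[:,2],[0,1,2,5,10,20]))
E
```

```text
(array([0.46216799, 0.3562094 ]), np.float64(0.058094345997105785), 2303)
[0.07069076 0.09882952 0.10304906 0.1140884  0.13244352 0.13980923]
```

View pics/w2.png

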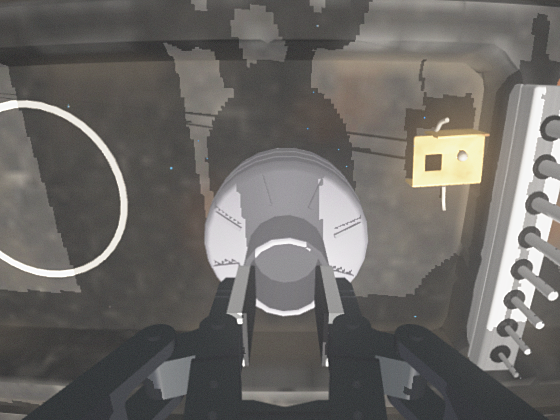

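```bash
python3 - <<'E'
from h import *
c=r.camera("wrist"); W=pts(c)
for u,v in [(247,268),(243,278),(240,290),(237,305),(325,268),(329,278),(332,290),(335,305)]: print(u,v,W[v,u].round(4))
E
```

```text
247 268 [0.4578 0.21   0.0915]
243 278 [0.4584 0.2107 0.1007]
240 290 [0.4585 0.2108 0.1097]
237 305 [0.4589 0.2107 0.1199]
325 268 [0.4583 0.1781 0.0924]
329 278 [0.4582 0.1774 0.1004]
332 290 [0.4585 0.1773 0.1096]
335 305 [0.4583 0.1773 0.119 ]
```

The picture shows the fingers at (240,270) and (328,270), closed above the rim with the neck at (285,262) still free. The tips stand about 9 mm behind the reported TCP, so I need to reopen and go lower.

Request:
step_arm([
  [[0,0,-0.01,0,0,0,0.2],[0,0,-0.01,0,0,0,0.2],[0,0,-0.01,0,0,0,0.2],[0,0,0,0,0,0,0.2],[0,0,0.01,0,0,0,0.2],[0,0,0.018,0,0,0,0.2],[0,0,0.024,0,0,0,0.2],[0,0,0.024,0,0,0,0.2]],
])

```text
clock: 5.5
position: [0.4453, 0.1936, 0.0544]
orientation: [1.0, 0.0, -0.001, 0.0]
ft_force: [0.0, -0.8, -0.3]
opening: 0.0682
gripper_force: 0.0
```

Request:
step_arm([
  [[0,0,0,0,0,0,0.35],[0,0,0,0,0,0,0.45],[0,0,0,0,0,0,0.55],[0,0,0,0,0,0,0.6],[0,0,0,0,0,0,0.6]],
], squeeze=20)

```text
clock: 6.0
position: [0.4468, 0.1938, 0.0564]
orientation: [1.0, 0.0, 0.0, 0.0]
ft_force: [-0.5, -2.3, 3.1]
opening: 0.0392
gripper_force: 20.3
```

```bash
python3 - <<'E'
from h import *
c=r.camera("wrist"); W=pts(c); print(ring(c,W))
print("top",[ring(c:=r.camera("top"))]); W=pts(c)
near=(abs(W[...,0]-.442)<.06)&(abs(W[...,1]-.19)<.06)
b=W[near&(W[...,2]>.025)&(W[...,2]<.041)]; print("body",circ(b[:,:2]),len(b))
E
```

```text
(array([0.46220941, 0.3561593 ]), np.float64(0.05805588198154001), 2259)
top [(array([0.45984428, 0.35605622]), np.float64(0.05830313669563148), 111)]
body (array([0.44385953, 0.19267741]), np.float64(0.04321986455792731)) 29
```

Request:
step_arm([
  [[0,-0.008,0,0,0,0,0.6],[0.002,-0.024,0,0,0,0,0.6],[0.004,-0.042,0,0,0,0,0.6],[0.006,-0.06,0,0,0,0,0.6],[0.008,-0.078,0,0,0,0,0.6],[0.01,-0.096,0,0,0,0,0.6],[0.012,-0.114,0,0,0,0,0.6],[0.014,-0.132,0,0,0,0,0.6],[0.015,-0.15,0,0,0,0,0.6],[0.015,-0.1625,0,0,0,0,0.6]],
])

```text
clock: 7.1
position: [0.462, 0.3567, 0.0565]
orientation: [1.0, 0.001, 0.001, 0.001]
ft_force: [-0.1, -7.3, 7.6]
opening: 0.0395
gripper_force: 21.4
```

Request:
step_arm([
  [[0,0,0,0,0,0,0.6],[0,0,0,0,0,0,0.6],[0,0,0,0,0,0,0.6]],
])

```text
clock: 7.4
position: [0.4616, 0.3569, 0.0563]
orientation: [1.0, 0.0, 0.001, -0.001]
ft_force: [1.0, 3.9, 4.9]
opening: 0.0392
gripper_force: 21.5
```

```bash
cat >> h.py <<'E'
def res(c,x,y,W=None):
    W=pts(c) if W is None else W
    near=np.hypot(W[...,0]-x,W[...,1]-y)<.06
    b=W[near&(W[...,2]>.028)&(W[...,2]<.041)]
    a=W[near&(W[...,2]>.074)&(W[...,2]<.087)&(np.hypot(W[...,0]-x,W[...,1]-y)<.026)]
    return "body",circ(b[:,:2]),len(b),"neck",circ(a[:,:2]),(a.max(0)+a.min(0))/2,np.ptp(a,0)
E
python3 - <<'E'
from h import *
for n in ["wrist","top","scene"]:
    c=r.camera(n); print(n,ring(c),res(c,.461,.356))
E
```

```text
wrist (array([0.46378933, 0.35754172]), np.float64(0.0578483335316898), 1101) ('body', (array([0.46212194, 0.35755269]), np.float64(0.044931459940139626)), 967, 'neck', (array([0.46370915, 0.35696193]), np.float64(0.018784189406657045)), array([0.46271188, 0.35592398, 0.08047719]), array([0.03992283, 0.04584696, 0.01295067]))
top (array([0.46038193, 0.35539733]), np.float64(0.057929031254032134), 135) ('body', (array([0.46029033, 0.35542119]), np.float64(0.04413328655184522)), 65, 'neck', (array([0.4573266 , 0.35181847]), np.float64(0.01584850325547009)), array([0.4452444 , 0.34727529, 0.0797838 ]), array([0.00981653, 0.0290623 , 0.01016713]))
scene (array([0.45960396, 0.35776526]), np.float64(0.05724857042433602), 137) ('body', (array([0.4619251 , 0.35705122]), np.float64(0.045409389031511635)), 150, 'neck', (array([0.45969362, 0.35731829]), np.float64(0.018838611495767526)), array([0.46049368, 0.35594892, 0.08045988]), array([0.04047297, 0.04643169, 0.01288043]))
```

Request:
step_arm([
  [[0,0,0,0,0,0,0.45],[0,0,0,0,0,0,0.3],[0,0,0,0,0,0,0.2],[0,0,0,0,0,0,0.2],[0,0,-0.02,0,0,0,0.2],[0,0,-0.06,0,0,0,0.1],[0,0,-0.11,0,0,0,0],[0,0,-0.15,0,0,0,0],[0,0,-0.15,0,0,0,0]],
])

```text
clock: 8.45
position: [0.4648, 0.358, 0.2132]
orientation: [1.0, 0.0, 0.005, -0.003]
ft_force: [-0.3, 0.5, -0.0]
opening: 0.0857
gripper_force: 0.0
```

```bash
python3 - <<'E'
from h import *
print(r.get_obs()["position"])
for n in ["wrist","top","scene"]:
    c=r.camera(n); print(n,ring(c),res(c,.461,.356))
E
```

```text
[0.46483144 0.35800642 0.21316328]
wrist (array([0.46144572, 0.35631767]), np.float64(0.05827442897033706), 1568) ('body', (array([0.46221825, 0.35711499]), np.float64(0.04491147670377972)), 211, 'neck', (array([0.46284934, 0.35712869]), np.float64(0.01818875858056619)), array([0.46246399, 0.35748176, 0.07877638]), array([0.03944663, 0.03916545, 0.00951002]))
top (array([0.46064918, 0.35610833]), np.float64(0.05849176723612252), 193) ('body', (array([0.46051185, 0.35526922]), np.float64(0.044259284810461264)), 68, 'neck', (array([0.45961932, 0.35457792]), np.float64(0.018134850304623116)), array([0.46004523, 0.35475205, 0.08049851]), array([0.03662869, 0.03957003, 0.01225947]))
scene (array([0.45891839, 0.36030206]), np.float64(0.054935857527710005), 180) ('body', (array([0.46188102, 0.35657604]), np.float64(0.04537452614661229)), 149, 'neck', (array([0.46032179, 0.35816804]), np.float64(0.018132885513344774)), array([0.46076893, 0.35804972, 0.0789616 ]), array([0.04084565, 0.03786156, 0.0098111 ]))
```

The reservoir stands within about 2 mm of the ring's centre. On to the cap.

Request:
step_arm([
  [[0,0.04,0,0,0,0,0],[-0.005,0.09,0,0,0,0,0],[-0.01,0.14,0,0,0,0,0],[-0.015,0.19,0,0,0,0,0],[-0.02,0.24,0,0,0,0,0],[-0.025,0.29,0,0,0,0,0],[-0.03,0.34,0,0,0,0,0],[-0.033,0.385,0,0,0,0,0],[-0.034,0.425,0,0,0,0,0],[-0.034,0.425,0,0,0,0,0]],
])

```text
clock: 9.6
position: [0.4263, -0.0725, 0.2041]
orientation: [1.0, -0.003, -0.002, 0.0]
ft_force: [0.0, 1.1, -0.2]
opening: 0.0854
gripper_force: 0.0
```

Request:
step_arm([
  [[0,0,0.02,0,0,0,0],[0,0,0.04,0,0,0,0],[0,0,0.06,0,0,0,0],[0,0,0.06,0,0,0,0],[0,0,0.06,0,0,0,0]],
])

```text
clock: 10.1
position: [0.4268, -0.0677, 0.145]
orientation: [1.0, 0.001, -0.001, -0.001]
ft_force: [0.3, 0.2, 0.2]
opening: 0.0852
gripper_force: 0.0
```

```bash
cat >> h.py <<'E'
def cap(c,x=.4265,y=-.0687):
    W=pts(c); m=(np.hypot(W[...,0]-x,W[...,1]-y)<.035)&(W[...,2]>.013)&(W[...,2]<.05)
    a=W[m]; k=a[(a[:,2]>.013)&(a[:,2]<.022)]
    return len(a),circ(k[:,:2]),(a.max(0)+a.min(0))/2,np.ptp(a,0),a.max(0)
E
python3 - <<'E'
from h import *
o=r.get_obs(); print(o["position"],o["orientation"],o["opening"])
c=r.camera("wrist"); print(cap(c)); cv2.imwrite("pics/w3.png",c["img"]); print(cap(r.camera("top")))
W=pts(c); f=(W[...,2]>.10)&(W[...,2]<.25)&(abs(W[...,0]-.43)<.03); v,u=np.where(f); i=np.argsort(W[f][:,2])[:400:40]; print(W[f][i].round(4),np.c_[u[i],v[i]].tolist())
E
```

```text
[ 0.42675873 -0.06768739  0.14498967] [ 9.99998531e-01  6.74784072e-04 -1.40250587e-03 -7.18490152e-04] 0.08516561727140497
(4066, (array([ 0.42810781, -0.06743066]), np.float64(0.027231143515613926)), array([ 0.42848769, -0.06740623,  0.02867875]), array([0.0563951 , 0.05599837, 0.02899798]), array([ 0.45668524, -0.03940704,  0.04317774]))
(122, (array([ 0.42593548, -0.06783623]), np.float64(0.02619164073556013)), array([ 0.41497646, -0.06706163,  0.02715473]), array([0.03050772, 0.05029255, 0.02153589]), array([ 0.43023031, -0.04191536,  0.03792268]))
[[ 0.4329 -0.11    0.1636]
 [ 0.4249 -0.1096  0.165 ]
 [ 0.419  -0.0244  0.1657]
 [ 0.4225 -0.1099  0.1664]
 [ 0.4239 -0.1096  0.167 ]
 [ 0.4203 -0.0246  0.1675]
 [ 0.4324 -0.1097  0.168 ]
 [ 0.4179 -0.0245  0.1683]
 [ 0.439  -0.1103  0.1686]
 [ 0.4386 -0.0198  0.1689]] [[392, 288], [390, 307], [180, 320], [391, 314], [391, 312], [179, 320], [394, 295], [179, 326], [398, 281], [161, 282]]
```

View pics/w3.png

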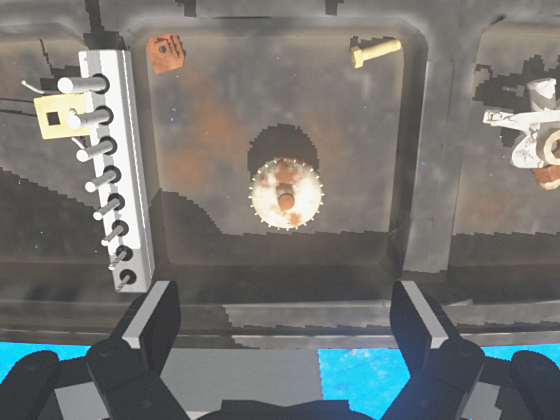

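The wrist view shows the cream cap with its stud at (286,200), the drill stand at left (115,170), the bolt at (375,52), and the fingers aligned either side of the cap. Open tips stand about 19 mm behind the TCP. I'll descend in steps, watching the force.

Request:
step_arm([
  [[0,0,0.03,0,0,0,0.1],[0,0,0.06,0,0,0,0.1],[0,0,0.09,0,0,0,0.1],[0,0,0.115,0,0,0,0.1],[0,0,0.13,0,0,0,0.1],[0,0,0.135,0,0,0,0.1],[0,0,0.135,0,0,0,0.1]],
])

```text
clock: 10.9
position: [0.4279, -0.0687, 0.0111]
orientation: [1.0, 0.0, -0.0, -0.0]
ft_force: [0.0, 0.1, -0.3]
opening: 0.0767
gripper_force: 0.0
```

```bash
python3 - <<'E'
from h import *
o=r.get_obs(); print(o["position"],o["opening"],o["ft_force"])
c=r.camera("wrist"); print(cap(c,.4275,-.0675)); cv2.imwrite("pics/w4.png",c["img"])
W=pts(c); d=abs(W[...,1]+.0677); f=(d>.034)&(d<.05)&(W[...,2]>.012)&(W[...,2]<.06)&(abs(W[...,0]-.427)<.013); print(np.percentile(W[f][:,2],[0,1,5,20]) if f.any() else 0)
E
```

```text
[ 0.42787251 -0.06869537  0.01111542] 0.07673728007417416 [ 0.04051127  0.05979121 -0.25351699]
(12708, (array([ 0.42807563, -0.06762166]), np.float64(0.027364684255797064)), array([ 0.42878957, -0.06764276,  0.02822367]), array([0.05640423, 0.05605616, 0.02887674]), array([ 0.45699168, -0.03961468,  0.04266204]))
[0.02616239 0.02799203 0.03090031 0.03710867]
```

View pics/w4.png

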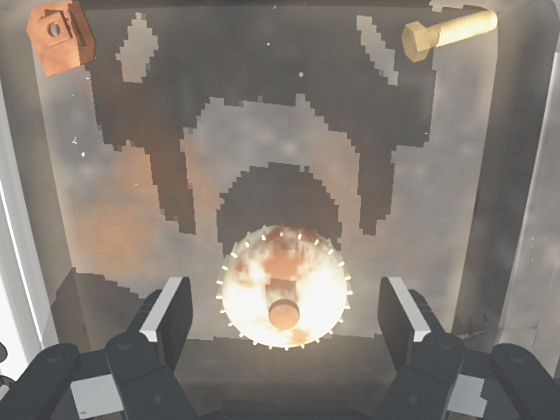

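The cap is at (285,290), midway between the open fingers at (168,310) and (405,310), whose tips are about 15 mm behind the TCP. I'll go 14 mm lower and close.

Request:
step_arm([
  [[0,0,0.005,0,0,0,0.1],[0,0,0.01,0,0,0,0.1],[0,0,0.014,0,0,0,0.1],[0,0,0.014,0,0,0,0.1]],
])

```text
clock: 11.35
position: [0.4272, -0.0685, -0.0035]
orientation: [1.0, 0.0, -0.0, -0.0]
ft_force: [-0.3, 0.0, 0.0]
opening: 0.0769
gripper_force: 0.0
```

Request:
step_arm([
  [[0,0,0,0,0,0,0.2],[0,0,0,0,0,0,0.3],[0,0,0,0,0,0,0.4],[0,0,0,0,0,0,0.5],[0,0,0,0,0,0,0.5],[0,0,0,0,0,0,0.5]],
], squeeze=30)

```text
clock: 11.95
position: [0.4278, -0.0688, -0.0026]
orientation: [1.0, 0.0, 0.0, 0.0]
ft_force: [-3.2, -0.1, 4.8]
opening: 0.0516
gripper_force: 30.3
```

```bash
python3 - <<'E'
from h import *
c=r.camera("wrist"); a=c["img"][200:400,120:450]; cv2.imwrite("pics/w5.png",cv2.resize(a,None,fx=2.4,fy=2.4,interpolation=cv2.INTER_CUBIC))
print(cap(c,.4275,-.0675))
W=pts(c); d=abs(W[...,1]+.0677); f=(d>.029)&(d<.04)&(W[...,2]>.004)&(W[...,2]<.06)&(abs(W[...,0]-.427)<.013); print(np.percentile(W[f][:,2],[0,1,5,20]) if f.any() else 0)
E
```

```text
(18743, (array([ 0.42242932, -0.06798598]), np.float64(0.0326567143172646)), array([ 0.42866776, -0.06692402,  0.03150034]), array([0.05666702, 0.06707695, 0.03698029]), array([ 0.45700127, -0.03338554,  0.04999048]))
[0.01026047 0.01238401 0.01535411 0.02247373]
```

View pics/w5.png

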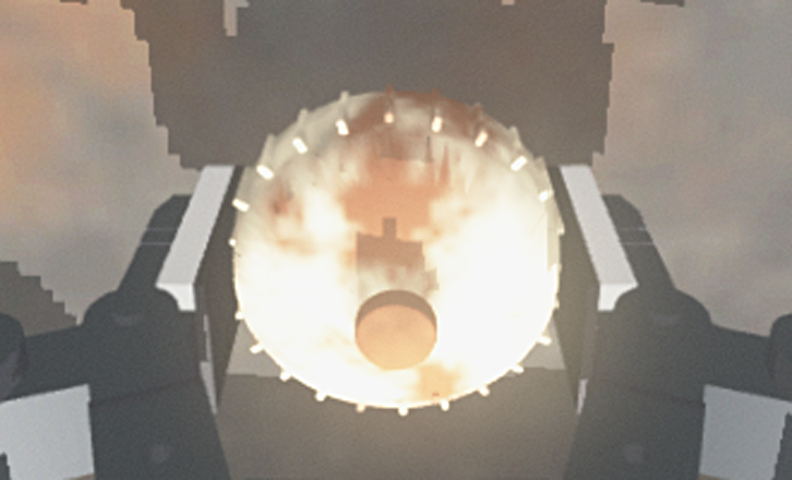

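The crop shows the cap at (395,250) held between both pads, with the tips at z ≈ 0.01, below its rim. Test lift next.

Request:
step_arm([
  [[0,0,0,0,0,0,0.52],[0,0,-0.004,0,0,0,0.52],[0,0,-0.01,0,0,0,0.52],[0,0,-0.02,0,0,0,0.52],[0,0,-0.03,0,0,0,0.52],[0,0,-0.03,0,0,0,0.52]],
], squeeze=40)

```text
clock: 12.6
position: [0.429, -0.0693, 0.0287]
orientation: [1.0, 0.0, 0.002, 0.001]
ft_force: [-0.1, 1.0, -0.1]
opening: 0.0514
gripper_force: 41.7
```

```bash
cat >> h.py <<'E'
def held(c,o):
    p=np.array(o["position"]); W=pts(c)
    m=(np.hypot(W[...,0]-p[0],W[...,1]-p[1])<.024)&(W[...,2]>p[2]+.012)&(W[...,2]<p[2]+.06)
    a=W[m]; z=a[:,2]; st=a[z>np.percentile(z,99.5)-.002]
    k=a[np.hypot(a[:,0]-p[0],a[:,1]-p[1])<.024]
    # dome tilt: fit quadratic
    return "top z rel TCP",np.percentile(z,99)-p[2],"stud",st.mean(0)-p
E
python3 - <<'E'
from h import *
o=r.get_obs(); c=r.camera("wrist"); print(o["position"],held(c,o),o["gripper_force"],o["opening"])
a=c["img"][200:400,120:450]; cv2.imwrite("pics/w6.png",cv2.resize(a,None,fx=2.4,fy=2.4,interpolation=cv2.INTER_CUBIC))
E
```

```text
[ 0.42897898 -0.06925804  0.02868277] ('top z rel TCP', np.float64(0.04430515321273449), 'stud', array([0.00148665, 0.000866  , 0.04370808])) 41.70935727423057 0.051361998583957576
```

View pics/w6.png

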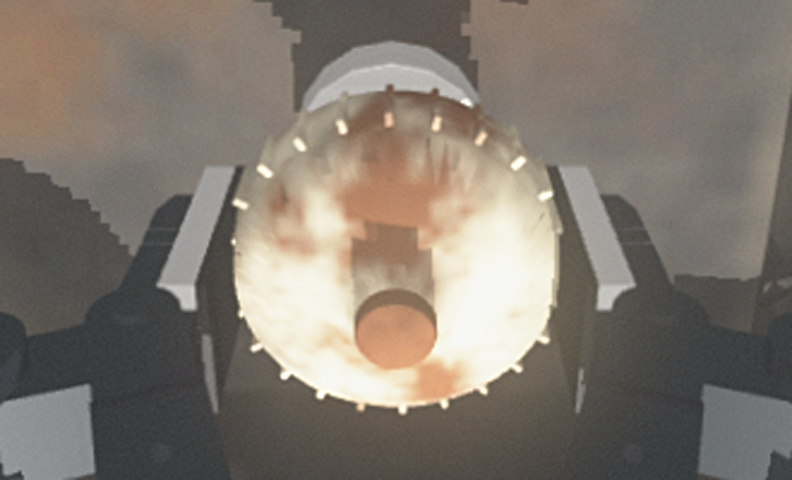

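The cap hangs level and unchanged in the pads, with the puck visible below at (390,75). Its underside is about 16.5 mm above the TCP. I'll carry it high over the stand.

Request:
step_arm([
  [[0,0,-0.015,0,0,0,0.52],[0,0,-0.035,0,0,0,0.52],[0,0,-0.06,0,0,0,0.52],[0,0,-0.085,0,0,0,0.52],[0,0,-0.11,0,0,0,0.52],[0,0,-0.125,0,0,0,0.52],[0,0,-0.13,0,0,0,0.52],[0,0,-0.13,0,0,0,0.52]],
])

```text
clock: 13.45
position: [0.4278, -0.0688, 0.1571]
orientation: [1.0, 0.0, 0.0, 0.0]
ft_force: [0.0, 0.0, -0.7]
opening: 0.0513
gripper_force: 41.9
```

Request:
step_arm([
  [[0.001,-0.015,0,0,0,0,0.52],[0.004,-0.04,0,0,0,0,0.52],[0.008,-0.07,0,0,0,0,0.52],[0.012,-0.1,0,0,0,0,0.52],[0.015,-0.13,0,0,0,0,0.52],[0.018,-0.16,0,0,0,0,0.52],[0.021,-0.19,0,0,0,0,0.52],[0.024,-0.22,0,0,0,0,0.52],[0.026,-0.25,0,0,0,0,0.52],[0.028,-0.28,0,0,0,0,0.52]],
])

```text
clock: 14.45
position: [0.4543, 0.2124, 0.1551]
orientation: [1.0, 0.0, -0.001, 0.0]
ft_force: [0.5, -0.3, -1.1]
opening: 0.0513
gripper_force: 41.9
```

Request:
step_arm([
  [[0.001,-0.03,0,0,0,0,0.52],[0.003,-0.06,0,0,0,0,0.52],[0.004,-0.09,0,0,0,0,0.52],[0.005,-0.115,0,0,0,0,0.52],[0.005,-0.135,0,0,0,0,0.52],[0.005,-0.144,0,0,0,0,0.52],[0.005,-0.144,0,0,0,0,0.52],[0.005,-0.144,0,0,0,0,0.52]],
])

```text
clock: 15.25
position: [0.4599, 0.3545, 0.1559]
orientation: [1.0, 0.0, -0.001, 0.001]
ft_force: [0.9, 0.4, -0.4]
opening: 0.0511
gripper_force: 41.9
```

```bash
python3 - <<'E'
from h import *
o=r.get_obs(); print(o["position"],o["orientation"],o["opening"],o["gripper_force"])
c=r.camera("wrist"); print(held(c,o),ring(c),res(c,.4615,.3567))
for n in ["top","scene"]: c=r.camera(n); print(n,ring(c),res(c,.461,.356)[:2],held(c,o))
E
```

```text
[0.45989313 0.35449687 0.15594291] [ 9.99999527e-01  3.58734535e-04 -6.99592756e-04  5.72713216e-04] 0.0510620885356174 41.893916269764304
('top z rel TCP', np.float64(0.04422467418704168), 'stud', array([0.00157284, 0.00085525, 0.04361035])) (array([0.46171663, 0.35643482]), np.float64(0.058307735964014694), 1898) ('body', (array([0.4622701 , 0.35711931]), np.float64(0.04486382889788033)), 329, 'neck', (array([0.46316403, 0.35710327]), np.float64(0.018090404294969616)), array([0.46350435, 0.35730403, 0.07875835]), array([0.0375637 , 0.03942196, 0.00949728]))
top (array([0.46049098, 0.35576409]), np.float64(0.058376212706576), 179) ('body', (array([0.45954943, 0.35489841]), np.float64(0.04368945539866646))) ('top z rel TCP', np.float64(0.03876476981718985), 'stud', array([-0.01471058, -0.00314037,  0.03781591]))
scene (array([0.45887814, 0.35966517]), np.float64(0.05557354497991252), 167) ('body', (array([0.46200265, 0.35685698]), np.float64(0.04544357675712234))) ('top z rel TCP', np.float64(0.044629689008857276), 'stud', array([-0.00075497,  0.001442  ,  0.0441065 ]))
```

Request:
step_arm([
  [[0.001,-0.002,0.015,0,0,0,0.52],[0.001,-0.002,0.03,0,0,0,0.52],[0.001,-0.002,0.045,0,0,0,0.52],[0.001,-0.002,0.057,0,0,0,0.52],[0.001,-0.002,0.067,0,0,0,0.52],[0.001,-0.002,0.074,0,0,0,0.52],[0.001,-0.002,0.078,0,0,0,0.52],[0.001,-0.002,0.078,0,0,0,0.52],[0.001,-0.002,0.078,0,0,0,0.52],[0.001,-0.002,0.078,0,0,0,0.52]],
])

```text
clock: 16.4
position: [0.4618, 0.3576, 0.0796]
orientation: [1.0, 0.0, 0.001, -0.0]
ft_force: [-0.5, -0.6, -1.0]
opening: 0.0512
gripper_force: 41.9
```

```bash
python3 - <<'E'
from h import *
o=r.get_obs(); print(o["clock"],o["position"],o["orientation"],o["opening"],o["gripper_force"],o["ft_force"])
c=r.camera("wrist"); print(held(c,o),ring(c),res(c,.4615,.3567)[:3])
a=c["img"][150:400,80:490]; cv2.imwrite("pics/w7.png",cv2.resize(a,None,fx=1.9,fy=1.9))
c=r.camera("scene"); W=pts(c); print(held(c,o),res(c,.461,.356)[:3])
a=c["img"][190:340,90:290]; cv2.imwrite("pics/s7.png",cv2.resize(a,None,fx=4,fy=4,interpolation=cv2.INTER_CUBIC))
E
```

```text
16.4 [0.46179272 0.35764081 0.07961525] [ 9.99999694e-01  3.95613269e-04  5.95317962e-04 -3.18226378e-04] 0.05119351355667291 41.89067091559991 [-0.5239948  -0.59889448 -0.97061121]
('top z rel TCP', np.float64(0.04424843682943941), 'stud', array([0.00148835, 0.00080593, 0.04363379])) (array([0.46187971, 0.3564035 ]), np.float64(0.058224885571508844), 2696) ('body', (array([0.46200274, 0.3570516 ]), np.float64(0.04503651811924023)), 699)
('top z rel TCP', np.float64(0.0450666288501497), 'stud', array([-0.00097874, -0.00058429,  0.04433158])) ('body', (array([0.46169745, 0.35670038]), np.float64(0.045235287448247834)), 151)
```

View pics/s7.png

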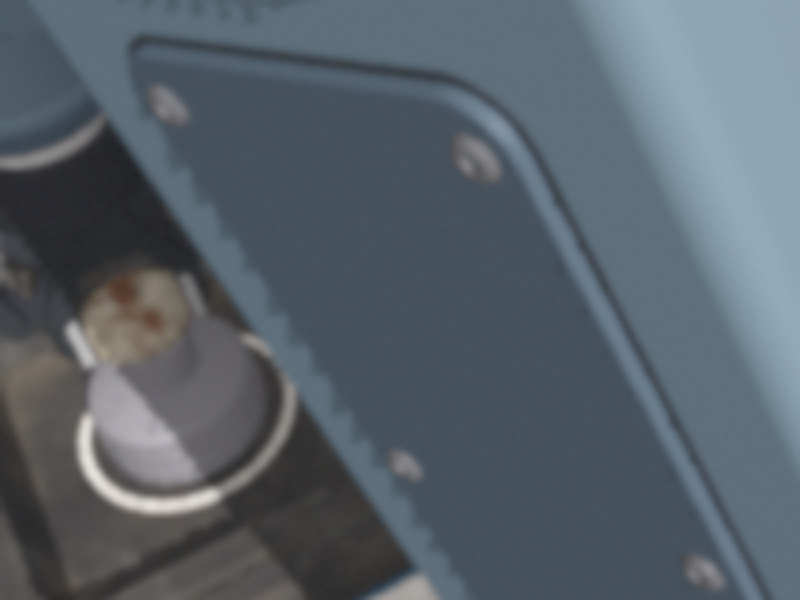

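The scene crop shows the cap at (135,310), level above the neck, with the reservoir inside the ring at (185,420). The gap is about 13 mm, so I'll lower 3 mm and let it settle.

Request:
step_arm([
  [[0,0,0.0015,0,0,0,0.52],[0,0,0.003,0,0,0,0.52],[0,0,0.003,0,0,0,0.52],[0,0,0.003,0,0,0,0.52],[0,0,0.003,0,0,0,0.52]],
])

```text
clock: 17.0
position: [0.4613, 0.3573, 0.0759]
orientation: [1.0, 0.0, -0.0, 0.0]
ft_force: [0.4, 0.1, -0.3]
opening: 0.051
gripper_force: 41.9
```

```bash
python3 - <<'E'
from h import *
o=r.get_obs(); c=r.camera("wrist"); h=held(c,o); p=np.array(o["position"])
print(p,p[2]+h[1]-.028-.082,p+h[3],res(c,.4615,.3567)[1],ring(c)[0],o["gripper_force"])
E
python3 -c "
from station import r
print(r.hand_in())"
```

```text
[0.46128898 0.35734704 0.07588434] 0.010104322263269669 [0.46286917 0.35817579 0.11952404] (array([0.46208507, 0.35704094]), np.float64(0.044974135689244306)) [0.46189439 0.35641882] 41.89009974477813
the job is handed in; nothing more can be done
None
```

I handed the job in at about 17 s: by my last camera check the reservoir stands within 1 mm of the ring's centre, and the cream cap is held level about 10 mm above its neck and about 1.5 mm off its axis; the hand-in returned no verdict.

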